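Swap the lens cell behind the tall barrels of a kit

ROBOT

A 6-joint arm with a two-finger parallel gripper is mounted at the origin on the work surface. World frame = base frame: x ahead of the robot, y to its left, z up, the work surface at z = 0. Lengths are in m, angles in degrees, forces in N, time in s.
With the tool pointing down it reaches from about 0.25 to 0.725 m from the base axis. Payload 9.7 kg.
Tool frame: the origin (TCP) lies on the centre line of the jaws, within the pads' length; the fingertips stand 17 mm ahead of it and the grasp point (between the pads) lies 2 mm behind it (bot.tip_extent is the distance from the TCP to the fingertips, in m); z points along the fingers, y is the line along which they close (so a half turn about z gives the same grasp; the last joint's range is limited). The gripper opens to 85 mm and grips with 20 to 120 N. Pads are 22 mm wide; open, the fingers measure 114 mm over their backs; the gripper's body (76 mm by 85 mm) begins 54 mm behind the grasp point. The pads swing forward as they close: fully open they stand 13 mm farther back than shut.
Start: joints at [63.598, 4.979, 10.078, 95.1, 0, 90], TCP at [0.245, 0.493, 0.248] pointing down, gripper open.
Joint ranges: [-179.16, 179.16], [-48.56, 103.87], [-65.8, 70.77], [-126.05, 130.52], [-82.76, 87.17], [-180, 180]. Speed limits (degrees/s): [127.2, 127.2, 147.25, 180, 180, 180].

INTERFACE

Orientations are given as [roll, pitch, yaw] about the fixed x, y, z axes, in that order (R = Rz(yaw) Ry(pitch) Rx(roll)).
In Python, from workcell import bot gives the robot as it stands.
- The arm moves only by the tool carry_out, never from a script. Its argument "moves" is text: rows parted by semicolons, each of 7 numbers parted by spaces: the shift along the tool's x, y, z in mm, then the turn, a rotation vector about the tool's x, y, z in degrees, then the finger opening in mm, from 0 to 85.4. A call has 1 to 20 rows; each row is the pose to reach, as a shift and turn from the pose commanded when the call began, along the tool's axes at that moment; what a row does not reach only later rows make up. A row lasts 1/10 s, in which the tool goes at most 50 mm and 8.59 degrees, less where a joint would pass 70% of its speed; a pose out of reach is approached as far as the arm can. A call with a gripper value outside its range is refused whole. The fingers move at their own pace and stop on an object; "force" is the grip in N (left out, the last holds). Time passes only in rows, so rows that repeat a pose let the fingers close. It gives the time, the measured TCP pose, the force, the opening and the grip force at its end, in the units of the state.
- bot.get_obs(): the state, without advancing time (a new reading comes with each control period).
- bot.camera(name): name is "scene" or "top" or "wrist"; returns a dict with "img" (420x560x3 uint8, red, green, blue), "mtx" (3x3 intrinsics, pixels), "k1" (the pictures are not rectified: a ray, as slopes to the right and down, at radius r is drawn at 1 + k1 r^2 times it, then the intrinsics apply), "position" and "orientation" of the camera in the world; the wrist camera has in their place "mount" (4x4, takes a point from camera to tool coordinates, whose origin is the TCP and whose axes are the flange's). Camera axes: x right, y up, looking along -z (the intrinsics and any distortion apply to the point x, -y, -z); pixel columns grow to the right and rows downward; lengths in m; the calibration is good to about 2 mm. A picture is of the moment at which its call begins: read the wrist's pose just before it. There is no depth.
- bot.job_done(): hands the job in; it is judged then, once.
The state is a dict: "time": time; "q": joint angles; "qd": joint speeds; "joint_efforts": joint torques, N m; "ee_pos": TCP position; "tcp_rot": TCP orientation; "wrist_force": force on the tool from outside, world axes, zero at the start; "torque": the same for the moment, N m; "opening": finger opening in m; "grasp_force": force on a finger pad.
Only numpy, scipy, OpenCV 4.12 (cv2) and the standard library are available. Lean on these libraries where they do the work, as an engineer would, in place of code of your own. Each camera call takes 0.05 s, during which the arm holds its last target. There are 200 camera calls.

TASK

The ivory kit tray has the wrong lens in it: first move both tall barrels out of the way and stand them on the grey mat, then lift out the amber lens behind them and set it in the red reject tray. With the barrels still on the mat, put the green lens from the blue supply tray into the pocket the amber one came from, and last of all stand each barrel back in the very pocket it came from. Set everything down upright without dropping it, and leave the violet lens and the white jar where they are.

Things in the scene. Friction and masses are not known exactly. Their poses are not given: they have to be found in the camera images.
- kit_tray: Ivory kit tray, fixed, 140 (x) x 150 (y) x 10 mm; origin at the centre of its underside, z up, +x away from the robot within 0.4 rad. Round pockets 4 mm deep (floors 6 mm above the origin), in its frame: lens pocket, 54 mm wide, at x=+28, y=0 mm (far side); two barrel pockets, 60 mm wide, at x=-24.5, y=+34 and y=-34 mm. Thin black rings in its far corners are flush and fixed.
- black_barrel: Tall black lens barrel with a brass band, 48 mm diameter, 95 mm tall, straight round sides, about 240 g (170 to 330), standing in one of the two barrel pockets (which one changes). Origin at the centre of its underside, z up.
- silver_barrel: Tall silver lens barrel with a black band, 44 mm diameter, 110 mm tall, straight round sides, about 210 g (150 to 290), standing in the other barrel pocket. Origin at the centre of its underside, z up.
- amber_lens: Lens cell: upright black round mount, 42 mm diameter, 28 mm tall, about 70 g (50 to 100), with an amber (orange) glass dome seen from above (dome stands 2 mm proud). Origin at the centre of its underside, z up. Starts in the lens pocket of the kit tray, behind and close to the two tall barrels, which leave a gripper little room to come down on it.
- green_lens: Lens cell: upright black round mount, 42 mm diameter, 28 mm tall, about 70 g (50 to 100), with a green glass dome seen from above (dome stands 2 mm proud). Origin at the centre of its underside, z up. Starts in one of the two compartments of the blue supply tray (which one changes).
- violet_lens: Lens cell: upright black round mount, 42 mm diameter, 28 mm tall, about 70 g (50 to 100), with a violet glass dome seen from above (dome stands 2 mm proud). Origin at the centre of its underside, z up. Stands in the other compartment of the supply tray; stays there.
- mat: Grey mat, fixed, flat, 125 (x) x 175 (y) x 3 mm: the area to set the barrels aside. Origin at the centre of its underside, z up; its yaw is within 0.15 rad of the world's. It lies in any of four places, two left and two right of the kit tray.
- reject_tray: Red square shallow tray, fixed, 115 x 115 mm, walls 4 mm thick and 10 mm tall over all, floor 4 mm above its origin, which is the centre of its underside; z up. In any of the four side places.
- supply_tray: Blue shallow tray, fixed, 100 (x) x 178 (y) mm, walls 4 mm thick and 10 mm tall over all, floor 4 mm above its origin (centre of its underside, z up); one wall across the middle makes two compartments, a lens stands about the middle of each, at y=+45 and -45 mm. In any of the four side places.
- jar: White round jar with a green band, 64 mm diameter, 85 mm tall, 0.26 kg, loose, a bystander in one of the four side places. Origin at the centre of its underside, z up.
Not all that is in view belongs to the job. Leave any brown or yellow look-alike of the amber_lens alone. What is shaped like the silver_barrel but pink is not meant.

How it is judged:
By the outcome, as a careful person would: the job done as asked, in the order asked, and still so for the second after the job is handed in, with the robot touching nothing.
It also fails if it takes over 131 s, if anything falls off the work surface, if the arm or the gripper's body presses on something with over 40 N, if the wrist force passes 120 N, or if a joint passes its speed limit or range.

## Working session

There is one attempt and no reset: what is moved stays moved. The work goes in short steps, Python scripts to look and compute and a tool call to move; the robot and the scene stay as the last step left them, time stands still between calls to the robot, and variables do not carry over. Pictures are saved under pics/ and viewed, at most 14 in all, crops included, and the job is handed in when it is done.

Besides the shell and the picture viewer there is one more tool, called after "Call:" by a JSON object that holds its "fn" and its "kwargs". carry_out: Moves the arm, as the interface text tells. Its arguments: {"type":"object","properties":{"moves":{"type":"string"},"force":{"type":"number"}},"required":["moves"]}

```bash
mkdir -p pics; ls; python3 - <<'E'
from workcell import bot
import cv2
o=bot.get_obs(); print(o)
for n in ("top","scene"):
    c=bot.camera(n); cv2.imwrite(f"pics/{n}0.png",c["img"][:,:,::-1]); print(n,c["mtx"],c["k1"],c["position"],c["orientation"])
c=bot.camera("wrist");print(c["mount"],c["mtx"],c["k1"])
E
```

```text
pics
{'time': 0.0, 'q': array([6.35973750e+01, 5.01195002e+00, 1.00331456e+01, 9.50998746e+01,
       7.20304747e-04, 9.00007210e+01]), 'qd': array([ 0.03264789,  0.15640677, -0.05689134, -0.08139961, -0.0188331 ,
       -0.10429552]), 'joint_efforts': array([-4.06424515e-03, -5.20389283e+01,  4.64804113e+01,  1.65614864e-02,
       -6.01452234e-05,  4.51988569e-06]), 'ee_pos': array([0.24447314, 0.49243888, 0.24756319]), 'tcp_rot': array([-1.79921321e+02, -7.19313995e-04,  1.53596653e+02]), 'wrist_force': array([ 0.2558124 , -0.53570499,  0.71588772]), 'torque': array([-0.00407305, -0.007602  ,  0.01977408]), 'grasp_force': 0.0, 'opening': 0.0856102833513015}
top [[411.83783239   0.         274.42175064]
 [  0.         411.83783239 213.50232864]
 [  0.           0.           1.        ]] 0.006847153926609521 [0.354299   0.00996704 0.91433336] [ 10.90540214   1.87837388 -91.3803897 ]
scene [[382.15657339   0.         282.78062257]
 [  0.         382.15657339 214.64824883]
 [  0.           0.           1.        ]] 0.01597460803846602 [ 0.8790591  -0.31815018  0.78216268] [33.17590504  0.28373772 46.5667253 ]
[[-4.19079750e-04  9.52332449e-01  3.05061848e-01  7.90848873e-02]
 [ 9.99998716e-01 -7.26743875e-05  1.60062424e-03  5.56983796e-04]
 [ 1.54649659e-03  3.05062127e-01 -9.52331196e-01 -1.24710253e-01]
 [ 0.00000000e+00  0.00000000e+00  0.00000000e+00  1.00000000e+00]] [[313.66018868   0.         282.06832692]
 [  0.         313.66018868 209.79728874]
 [  0.           0.           1.        ]] -0.017713936794553596
```

View pics/top0.png

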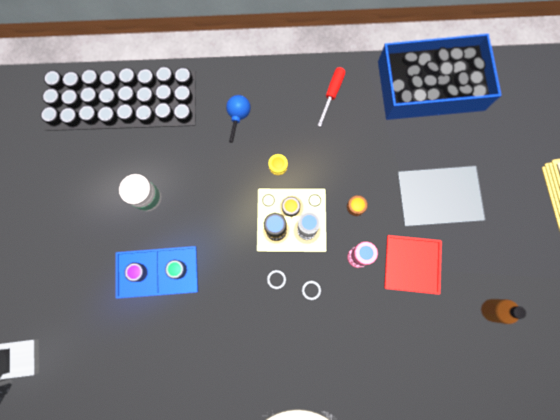

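View pics/scene0.png

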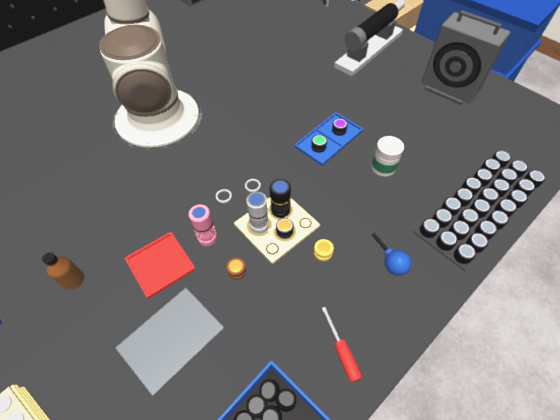

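Candidates: amber lens in the kit at top px (291,206). Brown look-alike at (357,205), yellow look-alike at (278,164). Silver barrel at (308,224), pink one at (363,253) is not meant. Black barrel at (275,224), green lens at (174,269), violet at (134,272), mat (441,195), reject tray (414,265), jar (138,190).

```bash
cat > h.py <<'E'
import numpy as np, cv2
from scipy.spatial.transform import Rotation as R
from workcell import bot
def cam(n):
    o=bot.get_obs(); c=bot.camera(n)
    if n=="wrist":
        T=np.eye(4);T[:3,:3]=R.from_euler("xyz",o["tcp_rot"],degrees=True).as_matrix();T[:3,3]=o["ee_pos"]
        T=T@np.array(c["mount"]); c["Rm"],c["p"]=T[:3,:3],T[:3,3]
    else:
        c["Rm"]=R.from_euler("xyz",c["orientation"],degrees=True).as_matrix(); c["p"]=np.array(c["position"])
    c["bgr"]=np.ascontiguousarray(c["img"][:,:,::-1]); c["hsv"]=cv2.cvtColor(c["bgr"],cv2.COLOR_BGR2HSV)
    return c
def pts(c,uv,z):
    uv=np.asarray(uv,float).reshape(-1,1,2)
    n=cv2.undistortPoints(uv,c["mtx"],np.array([c["k1"],0,0,0]))[:,0]
    d=np.c_[n[:,0],-n[:,1],-np.ones(len(n))]@c["Rm"].T
    return c["p"]+d*((z-c["p"][2])/d[:,2])[:,None]
def proj(c,P):
    q=(np.atleast_2d(P)-c["p"])@c["Rm"]; q=q*[1,-1,-1]
    return cv2.projectPoints(q,np.zeros(3),np.zeros(3),c["mtx"],np.array([c["k1"],0,0,0]))[0][:,0]
def blob(c,lo,hi,near,rad=60,minA=15):
    m=cv2.inRange(c["hsv"],np.array(lo),np.array(hi)); k=np.zeros_like(m); cv2.circle(k,tuple(int(v) for v in near),rad,255,-1); m&=k
    cs=[x for x in cv2.findContours(m,cv2.RETR_EXTERNAL,cv2.CHAIN_APPROX_NONE)[0] if cv2.contourArea(x)>minA]
    return max(cs,key=cv2.contourArea) if cs else None
E
python3 - <<'E'
from h import *
t=cam("top")
def rect(n,lo,hi,near,z,rad=60):
    b=blob(t,lo,hi,near,rad); w=pts(t,b[:,0],z)[:,:2].astype(np.float32)*1000
    print(n,cv2.minAreaRect(w), cv2.contourArea(b))
rect("kit",(15,25,150),(35,130,255),(292,220),.010,62)
rect("mat",(80,5,80),(130,60,255),(441,195),.003)
rect("reject",(0,150,80),(8,255,255),(414,265),.010)
rect("supply",(105,120,60),(125,255,255),(155,272),.010)
def disc(n,lo,hi,near,z,rad=14):
    b=blob(t,lo,hi,near,rad); (u,v),r=cv2.minEnclosingCircle(b); print(n,(u,v),r,pts(t,[(u,v)],z)[0][:2]*1000,cv2.contourArea(b))
disc("amber",(8,120,80),(30,255,255),(291,206),.034)
disc("green",(50,120,60),(90,255,255),(174,269),.032)
disc("violet",(140,100,60),(170,255,255),(134,272),.032)
for n,px,z in(("blk",(275,220),.101),("sil",(309,220),.116),("jar",(135,188),.085)): print(n,pts(t,[px],z)[0]*1000)
cv2.imwrite("pics/crop.png",cv2.resize(t["bgr"][175:265,230:350],None,fx=6,fy=6,interpolation=cv2.INTER_CUBIC))
E
```

```text
kit ((515.4137573242188, -1.3311996459960938), (155.62176513671875, 142.965576171875), 88.1357421875) 4332.0
mat ((571.73046875, -341.388671875), (259.50274658203125, 266.4551696777344), 64.44430541992188) 10513.5
reject ((409.18780517578125, -260.665283203125), (117.49195861816406, 116.26609802246094), 82.6240463256836) 1379.5
supply ((407.2535095214844, 298.82916259765625), (102.65068054199219, 181.61264038085938), 2.903217077255249) 3751.5
amber (290.5769348144531, 205.2948760986328) 5.8887410163879395 [541.82061849  -0.97712679] 93.0
green (174.0, 268.81817626953125) 6.262273788452148 [410.84933006 253.01663927] 99.5
violet (133.25, 271.75) 6.373874664306641 [406.93103532 340.99907296] 104.5
blk [498.37706619  32.01567571 101.        ]
sil [493.72541542 -35.15754536 116.        ]
jar [578.17800287 324.66014879  85.        ]
```

View pics/crop.png

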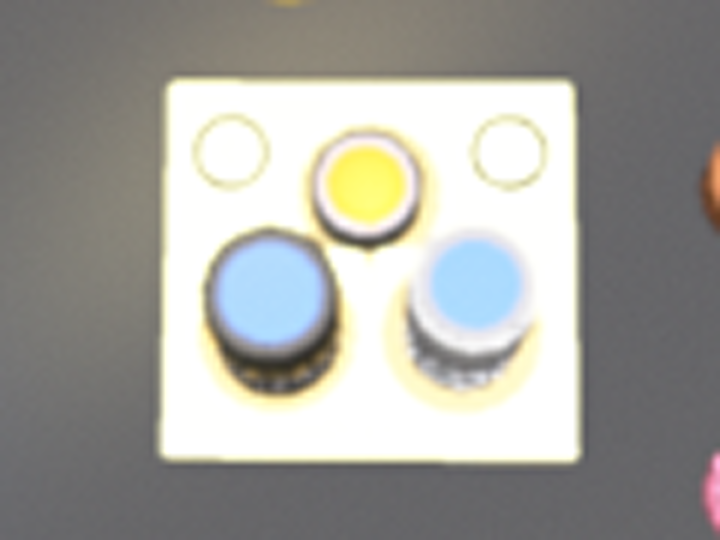

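The crop shows the amber lens behind the barrels: amber dome in a black mount, with black barrel left (+y) and silver right. Next I fix the mat mask and compute the move to a wrist look over the kit.

```bash
cat >> h.py <<'E'
def go(x,y,z,yaw):
    "shift (mm) and turn (deg) from the measured pose to x,y,z in mm, tool down at yaw"
    o=bot.get_obs(); r=R.from_euler("xyz",o["tcp_rot"],degrees=True); t=R.from_euler("xyz",[180,0,yaw],degrees=True)
    print("at",np.round(o["ee_pos"]*1000,1),np.round(o["tcp_rot"],1),"t",round(o["time"],1),"-> shift",np.round(r.inv().apply(np.array([x,y,z])-o["ee_pos"]*1000),1),"turn",np.round((r.inv()*t).as_rotvec(degrees=True),1))
E
python3 - <<'E'
from h import *
t=cam("top"); print(bot.tip_extent, t["hsv"][195,441],t["hsv"][230,460],t["hsv"][195,495])
m=blob(t,(0,0,120),(180,90,255),(441,195),60)
w=pts(t,m[:,0],.003)[:,:2].astype(np.float32)*1000; print(cv2.minAreaRect(w),cv2.contourArea(m))
go(500,0,250,90)
E
```

```text
0.017 [106  12 232] [126  12 105] [120  10 104]
((561.25390625, -337.66802978515625), (130.0460662841797, 179.25332641601562), 2.470613956451416) 4457.0
at [244.5 492.6 248. ] [-180.     0.   153.6] t 0.2 -> shift [-447.9 -327.6   -1.8] turn [-0.   0.  63.6]
```

Call:
{"fn": "carry_out", "kwargs": {"moves": "-45 -33 0 0 0 6.4 85; -90 -66 0 0 0 12.8 85; -134 -98 0 0 0 19 85; -179 -131 0 0 0 25.4 85; -224 -164 0 0 0 32 85; -269 -197 0 0 0 38 85; -314 -229 0 0 0 44.5 85; -358 -262 0 0 0 51 85; -403 -295 0 0 0 57 85; -448 -328 -2 0 0 63.6 85; -448 -328 -2 0 0 63.6 85; -448 -328 -2 0 0 63.6 85; -448 -328 -2 0 0 63.6 85; -448 -328 -2 0 0 63.6 85; -448 -328 -2 0 0 63.6 85", "force": 40}}

```text
time: 1.75
ee_pos: [0.4996, 0.0009, 0.2504]
tcp_rot: [180.0, -0.0, 90.1]
wrist_force: [0.5, 1.0, -0.3]
opening: 0.0846
grasp_force: 0.0
```

```bash
python3 - <<'E'
from h import *
w=cam("wrist"); cv2.imwrite("pics/w1.png",w["bgr"]); np.savez("w1.npz",**{k:w[k] for k in("bgr","Rm","p","mtx","k1")})
go(495,33,250,90)
E
```

```text
at [499.6   0.9 250.5] [180.   -0.   90.1] t 1.8 -> shift [32.1 -4.5  0.5] turn [ 0.  -0.   0.1]
```

View pics/w1.png

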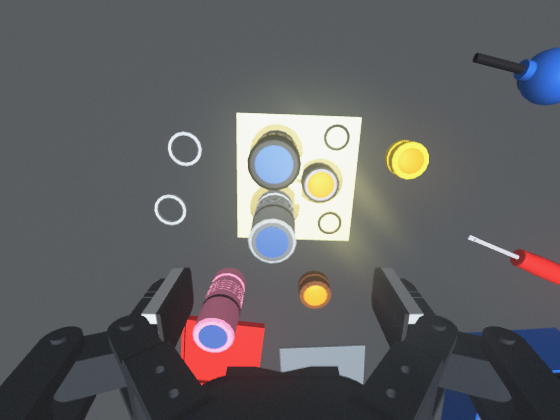

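The wrist view shows black barrel top at px (274,163), silver at (272,241), amber at (320,184), and the tray corners clear. I measure these.

```bash
python3 - <<'E'
from h import *
f=np.load("w1.npz"); w={k:f[k] for k in f}; w["k1"]=float(w["k1"]); w["hsv"]=cv2.cvtColor(w["bgr"],cv2.COLOR_BGR2HSV)
def disc(n,lo,hi,near,z,rad):
    b=blob(w,lo,hi,near,rad); (u,v),a,_=cv2.fitEllipse(b); print(n,(u,v),a,pts(w,[(u,v)],z)[0][:2]*1000)
disc("blk",(95,80,60),(125,255,255),(274,163),.101,28)
disc("sil",(95,80,60),(125,255,255),(272,241),.116,28)
disc("amber",(8,150,100),(30,255,255),(320,184),.034,18)
m=cv2.inRange(w["hsv"],(15,15,130),(40,255,255)); k=np.zeros_like(m); k[105:248,228:366]=255
n=[x for x in cv2.findContours(m&k,0,1)[0] if cv2.contourArea(x)>30]
p=np.vstack(n)[:,0]; print(p.min(0),p.max(0)); print(cv2.minAreaRect(pts(w,p,.01)[:,:2].astype(np.float32)*1000))
E
```

```text
blk (273.1739196777344, 163.8922882080078) (36.808536529541016, 37.04677963256836) [490.88719029  33.98804083]
sil (271.7586364746094, 241.90692138671875) (29.71708869934082, 32.09770202636719) [489.55593801 -33.80128171]Traceback (most recent call last):
  File "<stdin>", line 7, in <module>
  File "<stdin>", line 4, in disc
cv2.error: OpenCV(4.12.0) /io/opencv/modules/imgproc/src/shapedescr.cpp:356: error: (-215:Assertion failed) n >= 0 && (depth == CV_32F || depth == CV_32S) in function 'fitEllipseNoDirect'
```

Call:
{"fn": "carry_out", "kwargs": {"moves": "33 -9 0 0 0 0 85; 33 -9 40 0 0 0 85; 33 -9 80 0 0 0 85; 33 -9 120 0 0 0 85; 33 -9 150 0 0 0 85; 33 -9 170 0 0 0 85; 33 -9 178 0 0 0 85; 33 -9 178 0 0 0 85; 33 -9 178 0 0 0 60; 33 -9 178 0 0 0 52; 33 -9 178 0 0 0 40; 33 -9 178 0 0 0 40; 33 -9 178 0 0 0 40; 33 -9 178 0 0 0 40; 33 -9 178 0 0 0 40; 33 -9 178 0 0 0 40", "force": 50}}

```text
time: 3.4
ee_pos: [0.4917, 0.0327, 0.0737]
tcp_rot: [179.9, -0.0, 90.0]
wrist_force: [-0.4, 0.8, 5.5]
opening: 0.0469
grasp_force: 50.7
```

Call:
{"fn": "carry_out", "kwargs": {"moves": "0 0 -15 0 0 0 40; 0 0 -45 0 0 0 40; 0 0 -85 0 0 0 40; 0 0 -125 0 0 0 40; -15 2 -150 0 0 0 40; -50 6 -150 0 0 0 40; -95 11 -150 0 0 0 40; -140 16 -150 0 0 0 40; -185 22 -150 0 0 0 40; -230 27 -150 0 0 0 40; -275 32 -150 0 0 0 40; -320 38 -150 0 0 0 40; -360 43 -150 0 0 0 40; -390 46 -150 0 0 0 40; -405 48 -150 0 0 0 40; -408 48 -150 0 0 0 40; -408 48 -150 0 0 0 40; -408 48 -150 0 0 0 40"}}

```text
time: 5.2
ee_pos: [0.539, -0.3745, 0.2228]
tcp_rot: [180.0, -0.0, 90.0]
wrist_force: [-0.8, 0.4, -2.1]
opening: 0.0471
grasp_force: 52.0
```

```bash
python3 - <<'E'
from h import *
go(540,-375,71.5,90); print(bot.get_obs()["opening"],bot.get_obs()["wrist_force"])
c=cam("scene"); t=cam("top")
cv2.imwrite("pics/a.png",np.hstack([cv2.resize(c["bgr"][170:410,60:360],(400,320)),cv2.resize(t["bgr"][120:360,250:550],(400,320))]))
E
```

```text
at [ 539.  -374.5  222.8] [180.  -0.  90.] t 5.2 -> shift [ -0.5   1.  151.3] turn [ 0. -0.  0.]
0.047087581383989344 [-0.82197192  0.41931697 -2.14334595]
```

View pics/a.png

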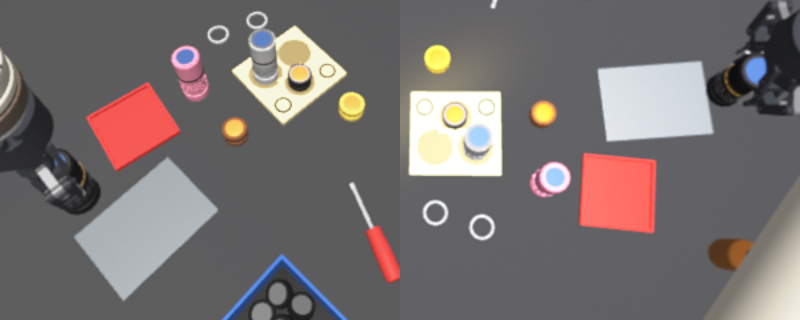

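Call:
{"fn": "carry_out", "kwargs": {"moves": "0 1 30 0 0 0 40; 0 1 70 0 0 0 40; 0 1 110 0 0 0 40; 0 1 135 0 0 0 40; 0 1 145 0 0 0 40; 0 1 149 0 0 0 40; 0 1 151 0 0 0 40; 0 1 151 0 0 0 40; 0 1 151 0 0 0 40"}}

```text
time: 6.2
ee_pos: [0.5406, -0.3757, 0.0728]
tcp_rot: [179.9, 0.1, 90.0]
wrist_force: [0.5, 0.3, -1.2]
opening: 0.047
grasp_force: 52.0
```

Call:
{"fn": "carry_out", "kwargs": {"moves": "0 0 1 0 0 0 40; 0 0 2 0 0 0 40; 0 0 2 0 0 0 40; 0 0 2 0 0 0 40"}}

```text
time: 6.6
ee_pos: [0.5404, -0.3757, 0.0708]
tcp_rot: [179.9, 0.1, 90.0]
wrist_force: [-0.7, 0.8, 5.3]
opening: 0.0469
grasp_force: 52.8
```

Call:
{"fn": "carry_out", "kwargs": {"moves": "0 0 0 0 0 0 50; 0 0 0 0 0 0 60; 0 0 0 0 0 0 75; 0 0 0 0 0 0 85; 0 0 0 0 0 0 85; 0 0 -40 0 0 0 85; 0 0 -85 0 0 0 85; 0 0 -130 0 0 0 85; 15 -2 -150 0 0 0 85; 55 -8 -150 0 0 0 85; 100 -15 -150 0 0 0 85; 145 -21 -150 0 0 0 85; 190 -28 -150 0 0 0 85; 235 -35 -150 0 0 0 85; 280 -41 -150 0 0 0 85; 320 -47 -150 0 0 0 85; 342 -50 -150 0 0 0 85; 342 -50 -150 0 0 0 85; 342 -50 -150 0 0 0 85"}}

```text
time: 8.5
ee_pos: [0.4901, -0.0332, 0.2194]
tcp_rot: [180.0, 0.0, 90.1]
wrist_force: [0.7, -0.3, -0.5]
opening: 0.0853
grasp_force: 0.0
```

```bash
python3 - <<'E'
from h import *
go(490,-34,80,90)
t=cam("top"); b=blob(t,(95,80,60),(125,255,255),(463,195),40); print(b is not None and (cv2.minEnclosingCircle(b),pts(t,[cv2.minEnclosingCircle(b)[0]],.098)))
E
```

```text
at [490.1 -33.2 219.4] [180.    0.   90.1] t 8.5 -> shift [-8.000e-01 -1.000e-01  1.394e+02] turn [0.  0.  0.1]
(((478.1219482421875, 194.06097412109375), 9.351981163024902), array([[ 0.5394771 , -0.37575486,  0.098     ]]))
```

Black barrel stands on the mat at (539.5,-375.8). Picking the silver.

Call:
{"fn": "carry_out", "kwargs": {"moves": "-1 0 40 0 0 0 85; -1 0 80 0 0 0 85; -1 0 115 0 0 0 85; -1 0 133 0 0 0 85; -1 0 139 0 0 0 85; -1 0 139 0 0 0 85; -1 0 139 0 0 0 60; -1 0 139 0 0 0 50; -1 0 139 0 0 0 36; -1 0 139 0 0 0 36; -1 0 139 0 0 0 36; -1 0 139 0 0 0 36; -1 0 139 0 0 0 36; -1 0 139 0 0 0 36"}}

```text
time: 9.95
ee_pos: [0.4905, -0.0344, 0.0816]
tcp_rot: [179.9, 0.0, 90.0]
wrist_force: [-1.3, -0.4, 7.1]
opening: 0.043
grasp_force: 50.5
```

Call:
{"fn": "carry_out", "kwargs": {"moves": "0 0 -15 0 0 0 36; 0 0 -45 0 0 0 36; 0 0 -85 0 0 0 36; 0 0 -125 0 0 0 36; -15 3 -150 0 0 0 36; -50 9 -150 0 0 0 36; -95 17 -150 0 0 0 36; -140 26 -150 0 0 0 36; -185 34 -150 0 0 0 36; -225 42 -150 0 0 0 36; -252 47 -150 0 0 0 36; -266 49 -150 0 0 0 36; -266 49 -120 0 0 0 36; -266 49 -80 0 0 0 36; -266 49 -40 0 0 0 36; -266 49 -15 0 0 0 36; -266 49 -3 0 0 0 36; -266 49 1 0 0 0 36; -266 49 1 0 0 0 36; -266 49 1 0 0 0 36"}}

```text
time: 11.95
ee_pos: [0.5398, -0.3007, 0.0812]
tcp_rot: [179.9, 0.1, 90.0]
wrist_force: [0.3, 0.4, -2.2]
opening: 0.0431
grasp_force: 51.4
```

Call:
{"fn": "carry_out", "kwargs": {"moves": "0 0 1.5 0 0 0 36; 0 0 2.6 0 0 0 36; 0 0 2.6 0 0 0 36; 0 0 2.6 0 0 0 36"}}

```text
time: 12.35
ee_pos: [0.5396, -0.3008, 0.0786]
tcp_rot: [179.9, 0.1, 90.0]
wrist_force: [-1.5, 0.5, 5.5]
opening: 0.0433
grasp_force: 52.0
```

Call:
{"fn": "carry_out", "kwargs": {"moves": "0 0 0 0 0 0 46; 0 0 0 0 0 0 56; 0 0 0 0 0 0 75; 0 0 0 0 0 0 85; 0 0 0 0 0 0 85; 0 0 -40 0 0 0 85; 0 0 -85 0 0 0 85; 0 0 -130 0 0 0 85; 15 0 -150 0 0 0 85; 55 0 -150 0 0 0 85; 100 0 -150 0 0 0 85; 145 1 -150 0 0 0 85; 190 2 -150 0 0 0 85; 235 2 -150 0 0 0 85; 275 3 -150 0 0 0 85; 300 3 -150 0 0 0 85; 300 3 -150 0 0 0 85; 300 3 -150 0 0 0 85"}}

```text
time: 14.15
ee_pos: [0.542, -0.0001, 0.2267]
tcp_rot: [180.0, 0.0, 90.1]
wrist_force: [0.2, -0.3, 0.2]
opening: 0.085
grasp_force: 0.0
```

```bash
python3 - <<'E'
from h import *
w=cam("wrist"); cv2.imwrite("pics/w2.png",w["bgr"])
m=cv2.inRange(w["hsv"],(8,130,90),(32,255,255))
for x in cv2.findContours(m,0,1)[0]:
    if cv2.contourArea(x)>150:
        q=cv2.minEnclosingCircle(x); print(np.round(q[0]),round(q[1],1),np.round(pts(w,[q[0]],.034)[0]*1000,1))
go(543,-1,29,90)
t=cam("top")
for px in((478,194),(447,194)):
    b=blob(t,(95,80,60),(125,255,255),px,16); q=cv2.minEnclosingCircle(b);print(q,pts(t,[q[0]],.105))
E
```

```text
[282. 304.] 16.4 [ 540.9 -140.2   34. ]
[282. 189.] 13.9 [ 5.415e+02 -5.000e-01  3.400e+01]
[376. 160.] 22.3 [636.4  29.4  34. ]
at [542.   -0.7 226.7] [180.   0.  90.] t 14.2 -> shift [ -0.3   1.  197.7] turn [0. 0. 0.]
((478.1219482421875, 194.06097412109375), 9.351981163024902) [[ 0.53788922 -0.37244732  0.105     ]]
((443.2272644042969, 193.86363220214844), 7.774032115936279) [[ 0.54049518 -0.30435858  0.105     ]]
```

View pics/w2.png

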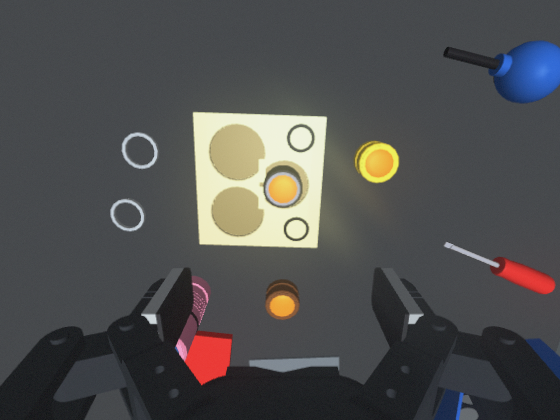

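The wrist view shows the empty pockets at px (237,151) and (237,211). Amber is at (282,189), the brown look-alike at (282,304) and the yellow one at (376,160). Both barrels stand on the mat. Descending on the amber lens.

Call:
{"fn": "carry_out", "kwargs": {"moves": "0 0 40 0 0 0 68; 0 0 85 0 0 0 68; 0 0 130 0 0 0 68; 0 0 165 0 0 0 68; 0 0 188 0 0 0 68; 0 0 196 0 0 0 68; 0 0 196 0 0 0 68; 0 0 196 0 0 0 68; 0 0 196 0 0 0 50; 0 0 196 0 0 0 35; 0 0 196 0 0 0 35; 0 0 196 0 0 0 35; 0 0 196 0 0 0 35; 0 0 196 0 0 0 35; 0 0 196 0 0 0 35", "force": 35}}

```text
time: 15.75
ee_pos: [0.5428, -0.0005, 0.0323]
tcp_rot: [179.9, 0.0, 90.0]
wrist_force: [-1.3, -0.9, 5.7]
opening: 0.041
grasp_force: 34.9
```

```bash
python3 - <<'E'
from h import *
t=cam("top")
b=blob(t,(0,150,80),(8,255,255),(414,265),40); h=cv2.convexHull(b); w=pts(t,h[:,0],.010)[:,:2].astype(np.float32)*1000; print(cv2.minAreaRect(w))
for n,lo,hi,px in(("green",(50,120,60),(90,255,255),(174,269)),("violet",(140,100,60),(170,255,255),(134,272))):
    q=cv2.fitEllipse(blob(t,lo,hi,px,14));print(n,q[0],pts(t,[q[0]],.033)[0]*1000)
go(409,-261,150,90)
E
```

```text
((409.4103698730469, -260.9307556152344), (117.99115753173828, 116.70684814453125), 82.70405578613281)
green (173.93185424804688, 268.91033935546875) [410.59307182 252.88370326  33.        ]
violet (136.5373077392578, 271.2626647949219) [407.72092314 333.54770159  33.        ]
at [ 5.428e+02 -4.000e-01  3.230e+01] [179.9   0.   90. ] t 15.8 -> shift [-260.6 -133.5 -117.9] turn [ 0.1  0.  -0. ]
```

Call:
{"fn": "carry_out", "kwargs": {"moves": "0 0 -15 0 0 0 35; 0 0 -50 0 0 0 35; 0 0 -95 0 0 0 35; 0 0 -140 0 0 0 35; -15 -8 -165 0 0 0 35; -50 -26 -165 0 0 0 35; -90 -46 -165 0 0 0 35; -130 -67 -165 0 0 0 35; -170 -87 -165 0 0 0 35; -210 -108 -165 0 0 0 35; -245 -125 -165 0 0 0 35; -260 -133 -165 0 0 0 35; -260 -133 -140 0 0 0 35; -260 -133 -100 0 0 0 35; -260 -133 -60 0 0 0 35; -260 -133 -25 0 0 0 35; -260 -133 -7 0 0 0 35; -260 -133 0 0 0 0 35; -260 -133 0 0 0 0 35; -260 -133 0 0 0 0 35"}}

```text
time: 17.8
ee_pos: [0.4097, -0.2608, 0.0323]
tcp_rot: [179.9, 0.1, 90.0]
wrist_force: [0.2, -0.3, -0.6]
opening: 0.0404
grasp_force: 35.7
```

Call:
{"fn": "carry_out", "kwargs": {"moves": "0 0 1 0 0 0 35; 0 0 2 0 0 0 35; 0 0 2 0 0 0 35; 0 0 2 0 0 0 35"}}

```text
time: 18.2
ee_pos: [0.4096, -0.2607, 0.0303]
tcp_rot: [179.9, 0.1, 90.0]
wrist_force: [-2.0, 1.0, 8.6]
opening: 0.0408
grasp_force: 36.7
```

Call:
{"fn": "carry_out", "kwargs": {"moves": "0 0 0 0 0 0 46; 0 0 0 0 0 0 54; 0 0 0 0 0 0 62; 0 0 0 0 0 0 62; 0 0 -40 0 0 0 62; 0 0 -85 0 0 0 62; 0 0 -130 0 0 0 62; 0 0 -170 0 0 0 62; 15 0 -190 0 0 0 68; 60 0 -190 0 0 0 68; 105 0 -190 0 0 0 68; 150 0 -190 0 0 0 68; 195 0 -190 0 0 0 68; 240 0 -190 0 0 0 68; 285 0 -190 0 0 0 68; 330 0 -190 0 0 0 68; 375 0 -190 0 0 0 68; 420 0 -190 0 0 0 68; 460 0 -190 0 0 0 68; 490 0 -190 0 0 0 68"}}

```text
time: 20.2
ee_pos: [0.4085, 0.232, 0.2185]
tcp_rot: [-180.0, -0.0, 90.1]
wrist_force: [1.0, -0.4, 0.2]
opening: 0.0679
grasp_force: 0.0
```

Call:
{"fn": "carry_out", "kwargs": {"moves": "24 1 0 0 0 0 68; 24 1 0 0 0 0 68; 24 1 0 0 0 0 68; 24 1 0 0 0 0 68"}}

```text
time: 20.6
ee_pos: [0.41, 0.2529, 0.2187]
tcp_rot: [-180.0, 0.0, 90.0]
wrist_force: [-0.4, -0.5, -0.0]
opening: 0.0679
grasp_force: 0.0
```

```bash
python3 - <<'E'
from h import *
w=cam("wrist"); 
for n,lo,hi in(("green",(50,120,60),(90,255,255)),("violet",(140,100,60),(170,255,255))):
    b=blob(w,lo,hi,(280,210),250,100); q=cv2.minEnclosingCircle(b);print(n,q,pts(w,[q[0]],.032)[0]*1000)
go(410.6,252.9,26,90)
t=cam("top"); q=cv2.minEnclosingCircle(blob(t,(5,120,80),(30,255,255),(414,265),30)); print(q,pts(t,[q[0]],.032))
cv2.imwrite("pics/b.png",np.hstack([w["bgr"],t["bgr"]])[:, :]); cv2.imwrite("pics/b.png",cv2.resize(np.hstack([w["bgr"],t["bgr"]]),(800,300)))
E
```

```text
green ((283.34814453125, 189.60028076171875), 14.118711471557617) [410.36077877 253.28270262  32.        ]
violet ((278.89141845703125, 98.80571746826172), 16.331087112426758) [406.16077568 341.02082643  32.        ]
at [410.1 252.8 218.8] [180.    0.   89.9] t 20.6 -> shift [  0.2   0.5 192.8] turn [ 0.   0.  -0.1]
((416.22222900390625, 263.22222900390625), 7.007143020629883) [[ 0.40924587 -0.26154925  0.032     ]]
```

View pics/b.png

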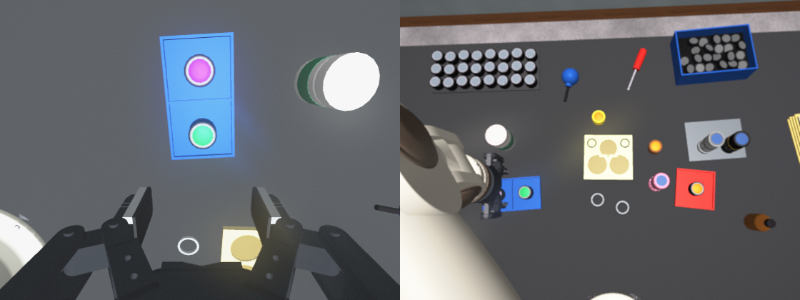

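The top view shows amber inside the red tray at (697,188), both barrels on the mat and the kit pockets empty. Green is under the gripper at (202,135).

Call:
{"fn": "carry_out", "kwargs": {"moves": "0 1 40 0 0 0 68; 0 1 85 0 0 0 68; 0 1 130 0 0 0 68; 0 1 165 0 0 0 68; 0 1 184 0 0 0 68; 0 1 190 0 0 0 68; 0 1 190 0 0 0 68; 0 1 190 0 0 0 50; 0 1 190 0 0 0 35; 0 1 190 0 0 0 35; 0 1 190 0 0 0 35; 0 1 190 0 0 0 35; 0 1 190 0 0 0 35; 0 1 190 0 0 0 35"}}

```text
time: 22.1
ee_pos: [0.4119, 0.254, 0.0305]
tcp_rot: [179.9, -0.1, 90.0]
wrist_force: [-0.8, -1.6, 7.1]
opening: 0.0408
grasp_force: 35.0
```

```bash
python3 - <<'E'
from h import *
t=cam("top"); print([t["hsv"][v,u].tolist() for u,v in((275,230),(308,230),(291,208),(291,240),(275,222))])
k=t["hsv"][180:260,250:335]; m=cv2.inRange(k,(15,25,100),(35,255,215))
n,l,s,c=cv2.connectedComponentsWithStats(m)
for i in range(1,n):
    if s[i,4]>100: print(s[i],c[i]+[250,180],pts(t,[c[i]+[250,180]],.006)[0]*1000)
go(543,-1.5,100,90)
E
```

```text
[[21, 95, 218], [21, 93, 220], [21, 96, 215], [30, 22, 250], [21, 96, 216]]
[  6   8  71  64 293] [290.07849829 219.17064846] [516.08169719   0.78942306   6.        ]
[ 30  16  22  17 183] [289.77595628 202.02185792] [5.55387882e+02 2.42238510e-01 6.00000000e+00]
at [411.9 254.   30.5] [ 1.799e+02 -1.000e-01  9.000e+01] t 22.1 -> shift [-255.4  131.3  -69.5] turn [ 0.1 -0.1 -0. ]
```

```bash
python3 - <<'E'
from h import *
t=cam("top"); m=cv2.inRange(t["hsv"][185:256,253:332],(17,60,100),(26,200,255)); m=cv2.morphologyEx(m,cv2.MORPH_OPEN,np.ones((9,9),np.uint8))
n,l,s,c=cv2.connectedComponentsWithStats(m)
for i in range(1,n): print(s[i],pts(t,[s[i][:2]+(s[i][2:4]-1)/2+[253,185], c[i]+[253,185]],.006)[:,:2]*1000)
E
```

```text
[ 27  11  23  20 401] [[547.28319795  -2.2621857 ]
 [545.87576841  -2.36354007]]
[ 10  33  26  25 545] [[492.53912521  34.02743743]
 [492.03114186  33.91096336]]
[ 41  34  26  24 541] [[489.4137168  -34.88378801]
 [489.54153155 -34.98932156]]
```

Call:
{"fn": "carry_out", "kwargs": {"moves": "0 0 -15 0 0 0 35; 0 0 -50 0 0 0 35; 0 0 -95 0 0 0 35; -15 8 -130 0 0 0 35; -50 26 -140 0 0 0 35; -90 46 -140 0 0 0 35; -130 67 -140 0 0 0 35; -170 87 -140 0 0 0 35; -210 108 -140 0 0 0 35; -240 123 -140 0 0 0 35; -256 131 -140 0 0 0 35; -256 131 -115 0 0 0 35; -256 131 -75 0 0 0 35; -256 131 -35 0 0 0 35; -256 131 -12 0 0 0 35; -256 131 -5 0 0 0 35; -256 131 -5 0 0 0 35; -256 131 -5 0 0 0 35"}}

```text
time: 24.0
ee_pos: [0.5423, -0.002, 0.0346]
tcp_rot: [179.9, -0.0, 90.0]
wrist_force: [-0.1, -0.6, 0.2]
opening: 0.0407
grasp_force: 36.8
```

Call:
{"fn": "carry_out", "kwargs": {"moves": "0 0 1 0 0 0 35; 0 0 2 0 0 0 35; 0 0 2.2 0 0 0 35; 0 0 2.2 0 0 0 35"}}

```text
time: 24.4
ee_pos: [0.5424, -0.0024, 0.0324]
tcp_rot: [179.9, -0.0, 90.0]
wrist_force: [-2.2, -0.2, 5.2]
opening: 0.0405
grasp_force: 37.3
```

Call:
{"fn": "carry_out", "kwargs": {"moves": "0 0 0 0 0 0 46; 0 0 0 0 0 0 54; 0 0 0 0 0 0 64; 0 0 0 0 0 0 68; 0 0 -40 0 0 0 68; 0 0 -85 0 0 0 68; 0 0 -130 0 0 0 68; 0 0 -170 0 0 0 80; -15 0 -190 0 0 0 85; -55 0 -190 0 0 0 85; -100 -1 -190 0 0 0 85; -145 -1 -190 0 0 0 85; -190 -2 -190 0 0 0 85; -235 -2 -190 0 0 0 85; -275 -2 -190 0 0 0 85; -299 -2 -190 0 0 0 85; -299 -2 -190 0 0 0 85; -299 -2 -190 0 0 0 85", "force": 50}}

```text
time: 26.2
ee_pos: [0.5398, -0.3015, 0.2211]
tcp_rot: [-180.0, -0.0, 89.9]
wrist_force: [-0.8, -0.3, 0.1]
opening: 0.0854
grasp_force: 0.0
```

```bash
python3 - <<'E'
from h import *
w=cam("wrist"); t=cam("top"); cv2.imwrite("pics/c.png",cv2.resize(np.hstack([w["bgr"],t["bgr"]]),(800,300)))
q=cv2.minEnclosingCircle(blob(t,(50,100,60),(90,255,255),(291,206),16)); print(q,pts(t,[q[0]],.034)*1000)
m=cv2.inRange(w["hsv"],(95,80,60),(125,255,255))
for x in cv2.findContours(m,0,1)[0]:
    if cv2.contourArea(x)>300: q=cv2.minEnclosingCircle(x); print(q,pts(w,[q[0],q[0]],.098)[0]*1000,pts(w,[q[0]],.113)[0]*1000)
go(540,-301,80,90)
E
```

```text
((291.8235168457031, 205.38235473632812), 6.384903907775879) [[541.54091335  -3.6891393   34.        ]]
((103.0, 407.6166687011719), 22.149147033691406) [ 348.53009568 -522.59494222   98.        ] [ 360.10334478 -504.41697864  113.        ]
((283.3474426269531, 286.1271057128906), 19.050485610961914) [ 539.97402898 -374.41837627   98.        ] [ 539.9592783  -365.20946166  113.        ]
((281.5204772949219, 213.7525634765625), 18.56254005432129) [ 538.46630379 -305.57271728   98.        ] [ 538.54281491 -300.5309939   113.        ]
((523.9815063476562, 225.0), 118.30181121826172) [ 744.68776613 -315.81869412   98.        ] [ 732.28180148 -310.1567872   113.        ]
at [ 540.1 -300.4  221.5] [-180.   -0.   90.] t 26.3 -> shift [-6.000e-01 -1.000e-01  1.415e+02] turn [-0. -0.  0.]
```

View pics/c.png

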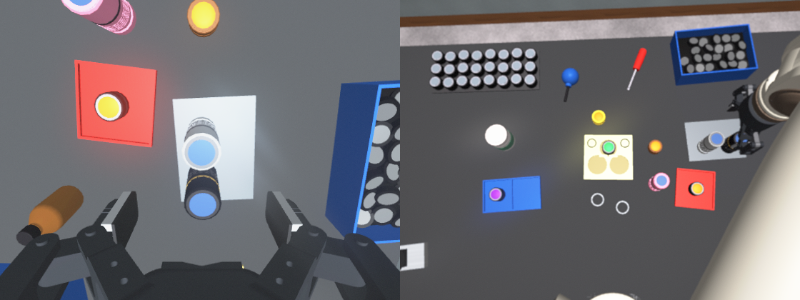

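Green sits in the kit's lens pocket at (608,147), and both barrels are upright on the mat. Picking the silver at (539.5,-300.7).

Call:
{"fn": "carry_out", "kwargs": {"moves": "0 0 40 0 0 0 85; 0 0 80 0 0 0 85; 0 0 115 0 0 0 85; 0 0 134 0 0 0 85; 0 0 141 0 0 0 85; 0 0 141 0 0 0 85; 0 0 141 0 0 0 60; 0 0 141 0 0 0 50; 0 0 141 0 0 0 36; 0 0 141 0 0 0 36; 0 0 141 0 0 0 36; 0 0 141 0 0 0 36; 0 0 141 0 0 0 36; 0 0 141 0 0 0 36"}}

```text
time: 27.7
ee_pos: [0.5404, -0.3017, 0.0819]
tcp_rot: [179.9, 0.1, 90.0]
wrist_force: [-1.4, 0.3, 6.8]
opening: 0.0429
grasp_force: 50.1
```

```bash
python3 - <<'E'
from h import *
go(489.5,-34.5,0,90)
E
```

```text
at [ 540.4 -301.7   81.9] [1.799e+02 1.000e-01 9.000e+01] t 27.7 -> shift [267.3 -51.1  81.6] turn [ 0.1  0.1 -0. ]
```

Call:
{"fn": "carry_out", "kwargs": {"moves": "0 0 -15 0 0 0 36; 0 0 -45 0 0 0 36; 0 0 -85 0 0 0 36; 0 0 -125 0 0 0 36; 15 -3 -150 0 0 0 36; 50 -10 -150 0 0 0 36; 95 -18 -150 0 0 0 36; 140 -27 -150 0 0 0 36; 185 -36 -150 0 0 0 36; 225 -43 -150 0 0 0 36; 253 -48 -150 0 0 0 36; 267 -51 -150 0 0 0 36; 267 -51 -125 0 0 0 36; 267 -51 -85 0 0 0 36; 267 -51 -45 0 0 0 36; 267 -51 -18 0 0 0 36; 267 -51 -8 0 0 0 36; 267 -51 -5 0 0 0 36; 267 -51 -5 0 0 0 36; 267 -51 -5 0 0 0 36"}}

```text
time: 29.7
ee_pos: [0.49, -0.0345, 0.0873]
tcp_rot: [179.9, 0.0, 90.0]
wrist_force: [0.0, -0.4, -1.5]
opening: 0.043
grasp_force: 51.4
```

Call:
{"fn": "carry_out", "kwargs": {"moves": "0 0 1 0 0 0 36; 0 0 2 0 0 0 36; 0 0 2.5 0 0 0 36; 0 0 2.5 0 0 0 36"}}

```text
time: 30.1
ee_pos: [0.4897, -0.0344, 0.0849]
tcp_rot: [179.9, 0.0, 90.0]
wrist_force: [-3.5, 0.8, 9.2]
opening: 0.0429
grasp_force: 52.4
```

Call:
{"fn": "carry_out", "kwargs": {"moves": "0 0 0 0 0 0 46; 0 0 0 0 0 0 56; 0 0 0 0 0 0 75; 0 0 0 0 0 0 85; 0 0 0 0 0 0 85; 0 0 -40 0 0 0 85; 0 0 -85 0 0 0 85; 0 0 -125 0 0 0 85; -15 2 -140 0 0 0 85; -55 8 -140 0 0 0 85; -100 15 -140 0 0 0 85; -145 21 -140 0 0 0 85; -190 28 -140 0 0 0 85; -235 34 -140 0 0 0 85; -280 41 -140 0 0 0 85; -320 47 -140 0 0 0 85; -341 50 -140 0 0 0 85; -341 50 -140 0 0 0 85; -341 50 -140 0 0 0 85"}}

```text
time: 32.0
ee_pos: [0.5388, -0.3754, 0.2224]
tcp_rot: [-180.0, -0.0, 90.0]
wrist_force: [-0.4, 0.4, 0.9]
opening: 0.0848
grasp_force: 0.0
```

```bash
python3 - <<'E'
from h import *
t=cam("top"); b=blob(t,(95,80,60),(125,255,255),(309,222),14); q=cv2.minEnclosingCircle(b); print(q,pts(t,[q[0]],.116)*1000)
go(540,-375,71,90)
E
```

```text
((308.4166564941406, 222.5833282470703), 6.609236240386963) [[488.61910818 -33.81105769 116.        ]]
at [ 538.9 -374.8  222.8] [-180.   -0.   90.] t 32.0 -> shift [ -0.3   1.2 151.8] turn [-0. -0.  0.]
```

Call:
{"fn": "carry_out", "kwargs": {"moves": "0 1 40 0 0 0 85; 0 1 80 0 0 0 85; 0 1 120 0 0 0 85; 0 1 142 0 0 0 85; 0 1 150 0 0 0 85; 0 1 150 0 0 0 85; 0 1 150 0 0 0 64; 0 1 150 0 0 0 54; 0 1 150 0 0 0 40; 0 1 150 0 0 0 40; 0 1 150 0 0 0 40; 0 1 150 0 0 0 40; 0 1 150 0 0 0 40; 0 1 150 0 0 0 40"}}

```text
time: 33.45
ee_pos: [0.5407, -0.3758, 0.075]
tcp_rot: [179.9, 0.1, 90.0]
wrist_force: [-0.0, 0.7, 5.7]
opening: 0.0473
grasp_force: 51.4
```

```bash
python3 - <<'E'
from h import *
go(492,34,0,90)
E
```

```text
at [ 540.7 -375.8   75. ] [1.799e+02 1.000e-01 9.000e+01] t 33.5 -> shift [409.9 -48.9  74.2] turn [ 0.1  0.1 -0. ]
```

Call:
{"fn": "carry_out", "kwargs": {"moves": "0 0 -15 0 0 0 40; 0 0 -45 0 0 0 40; 0 0 -85 0 0 0 40; 0 0 -125 0 0 0 40; 15 -2 -155 0 0 0 40; 50 -6 -160 0 0 0 40; 95 -11 -160 0 0 0 40; 140 -17 -160 0 0 0 40; 185 -22 -160 0 0 0 40; 230 -27 -160 0 0 0 40; 275 -33 -160 0 0 0 40; 320 -38 -160 0 0 0 40; 360 -43 -160 0 0 0 40; 392 -47 -160 0 0 0 40; 410 -49 -160 0 0 0 40; 410 -49 -160 0 0 0 40; 410 -49 -160 0 0 0 40"}}

```text
time: 35.15
ee_pos: [0.491, 0.0346, 0.2338]
tcp_rot: [180.0, 0.0, 90.1]
wrist_force: [-0.7, -0.8, -2.0]
opening: 0.047
grasp_force: 52.1
```

```bash
python3 - <<'E'
from h import *
go(492,34,80,90); print(bot.get_obs()["opening"])
E
```

```text
at [491.   34.6 233.8] [180.    0.   90.1] t 35.1 -> shift [ -0.6   0.9 153.8] turn [0.  0.  0.1]
0.046987772095273286
```

Call:
{"fn": "carry_out", "kwargs": {"moves": "0 1 30 0 0 0 40; 0 1 70 0 0 0 40; 0 1 110 0 0 0 40; 0 1 138 0 0 0 40; 0 1 150 0 0 0 40; 0 1 154 0 0 0 40; 0 1 155 0 0 0 40; 0 1 155 0 0 0 40; 0 1 155 0 0 0 40"}}

```text
time: 36.05
ee_pos: [0.4928, 0.0346, 0.0794]
tcp_rot: [179.9, -0.0, 90.0]
wrist_force: [-1.3, 0.2, -1.6]
opening: 0.0472
grasp_force: 52.1
```

Call:
{"fn": "carry_out", "kwargs": {"moves": "0 0 1 0 0 0 40; 0 0 1.7 0 0 0 40; 0 0 1.7 0 0 0 40; 0 0 1.7 0 0 0 40"}}

```text
time: 36.45
ee_pos: [0.4926, 0.0348, 0.0779]
tcp_rot: [179.9, -0.0, 90.0]
wrist_force: [-1.1, 0.6, 7.3]
opening: 0.047
grasp_force: 53.2
```

Call:
{"fn": "carry_out", "kwargs": {"moves": "0 0 0 0 0 0 50; 0 0 0 0 0 0 60; 0 0 0 0 0 0 75; 0 0 0 0 0 0 85; 0 0 0 0 0 0 85; 0 0 -40 0 0 0 85; 0 0 -85 0 0 0 85; 0 0 -130 0 0 0 85; 0 0 -170 0 0 0 85; 40 -10 -180 0 0 0 85; 80 -20 -180 0 0 0 85; 120 -40 -180 0 0 0 85; 160 -60 -180 0 0 0 85; 200 -80 -180 0 0 0 85; 230 -100 -180 0 0 0 85; 230 -100 -180 0 0 0 85; 230 -100 -180 0 0 0 85; 230 -100 -180 0 0 0 85"}}

```text
time: 38.25
ee_pos: [0.3923, 0.2641, 0.2562]
tcp_rot: [180.0, 0.0, 90.0]
wrist_force: [0.3, 0.0, 0.6]
opening: 0.0847
grasp_force: 0.0
```

```bash
python3 - <<'E'
from h import *
s=cam("scene"); t=cam("top"); cv2.imwrite("pics/d.png",np.hstack([cv2.resize(s["bgr"],(400,300)),cv2.resize(t["bgr"][150:300,230:430],(400,300))]))
for px,z in(((309,222),.116),((275,222),.101)):
    q=cv2.minEnclosingCircle(blob(t,(95,80,60),(125,255,255),px,14)); print(pts(t,[q[0]],z)*1000)
E
```

```text
[[488.77989145 -33.9806618  116.        ]]
[[492.2794878  35.0813918 101.       ]]
```

View pics/d.png

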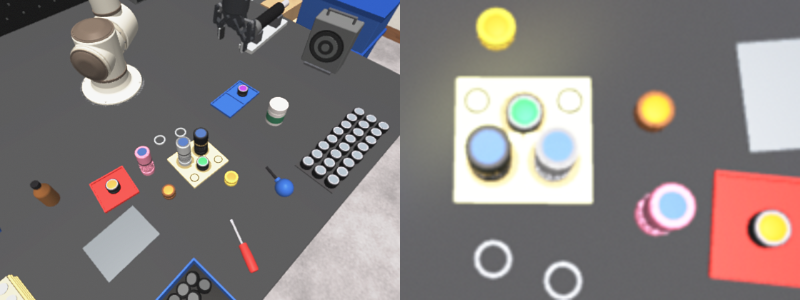

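The green lens (523,113) and both barrels (489,148 and 558,148) are upright in their pockets. Amber is in the red tray (770,230). The violet lens and the jar are untouched.

```bash
python3 -c "
from workcell import bot
print(bot.job_done())"
```

```text
the job is handed in; nothing more can be done
None
```

I handed in the finished job at about 38 s of the 131 s limit: the green lens is in the kit's lens pocket, the amber lens is in the red tray, each barrel is back in its own pocket, and the violet lens and jar are untouched.

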